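Gauge a batch of sample bars in the quick clamp

ROBOT

A 6-joint arm with a two-finger parallel gripper is mounted at the origin on the work surface; the furniture and walls round the work are solid. World frame = base frame: x ahead of the robot, y to its left, z up, the work surface at z = 0. Lengths are in m, angles in rad, forces in N, time in s.
With the tool pointing down it reaches from about 0.35 to 0.875 m from the base axis. Payload 15.5 kg.
Tool frame: the origin (TCP) lies at the very end of the fingers, on their centre line; the grasp point (between the pads) lies 19 mm behind it; z points along the fingers, y is the line along which they close (so a half turn about z gives the same grasp; the last joint's range is limited). The gripper opens to 85 mm and grips with 20 to 120 N. Pads are 22 mm wide; open, the fingers measure 114 mm over their backs; the gripper's body (76 mm by 85 mm) begins 54 mm behind the grasp point. The pads swing forward as they close: fully open they stand 13 mm farther back than shut.
Start: joints at [1.067, 0.494, 1.345, -0, 1.302, -0.096], TCP at [0.248, 0.574, 0.231] pointing down, gripper open.
Joint ranges: [-2.91, 2.91], [-0.82, 2.16], [0.22, 2.67], [-1.22, 4.37], [0.12, 2.79], [-3.08, 3.08]. Speed limits (rad/s): [1.89, 1.89, 2.57, 3.01, 3.01, 3.01].

INTERFACE

Orientations are given as a rotation vector (axis times angle).
In Python, from rig import robot, optics, close_job, search_frame, masks_of, place_of gives the robot as it stands. Calls block until the motion is done:
- robot.goto(position, orientation): joint-space move of the TCP to a pose.
- robot.move_l(position, ori=None, vel=0.15): straight line of the TCP; ori=None keeps the orientation; vel is the mean speed in m/s.
- robot.set_joints(angles): joint-space move.
- robot.grip(opening, newtons=None): finger opening in m; newtons is the grip in N (None keeps the last); returns when the fingers have stopped.
- robot.sleep(seconds).
- robot.solve_ik(position, orientation): joint angles nearest the present ones, or None.
- robot.observe(): the state.
- optics.read_camera(name): name is "scene" or "side" or "wrist"; returns the picture (400x640x3 uint8, blue, green, red); there is no depth.
- optics.camera_params(name): a dict with "fovy" (degrees; the focal length in pixels is half the picture's height over the tangent of half this angle, whatever the lens; pixels are square), "cx", "cy" (the principal point, pixels), "extrinsics" (4x4, takes a point from world to camera coordinates); the wrist camera has in their place "tool_from_camera" (4x4, takes a point from camera to tool coordinates, whose origin is the TCP and whose axes are the flange's). Camera axes: x right, y down, z forward; pixel columns grow to the right and rows downward; lengths in m; the calibration is good to about 2 mm. A picture is of the moment at which its call begins: read the wrist's pose just before it. camera_params takes no time and is no camera call.
A pose or a line that the arm cannot do raises robot.Unreachable and nothing moves.
- close_job(): hands the job in; it is judged then, once.
Trained networks look in the newest picture that a camera, given by its name, has taken for a name from the list of things; names that differ only in an ending like _2 or _b are one class to them, and where a whole thing is asked for, a point or a joint stands for the part that bears it (a point fixed in the world has none). Each returns a list of dicts, best first, with "p" (0 to 1); they miss things now and then, are a little off and sometimes report something else, mostly with a low value. They report only what shows in the picture. A call takes as long as a camera call.
- search_frame(camera, query): "extent" ([left, top, width, height] in pixels, round what is visible of it).
- masks_of(camera, query): "mask" (400x640 bool, what is visible of it) and "extent" ([left, top, width, height] in pixels, round what is visible of it).
- place_of(camera, query): "at" ([column, row] in pixels: a listed point, or the origin of a listed thing).
The state is a dict: "t": time; "joint_pos": joint angles; "joint_vel": joint speeds; "tau": joint torques, N m; "position": TCP position; "tool_rot": TCP orientation; "contact_force": force on the tool from outside, world axes, zero at the start; "torque": the same for the moment, N m; "gripper_width": finger opening in m; "finger_force": force on a finger pad.
Only numpy, scipy, OpenCV 4.12 (cv2) and the standard library are available. Lean on these libraries where they do the work, as an engineer would, in place of code of your own. Each camera call takes 0.05 s, during which the arm holds its last target. There are 200 camera calls.

TASK

Check this batch of metal sample bars in the blue gauge clamp: turn the red reset knob so that the peak pointer is fully back against its zero stop, stand every bar side by side on the clamp bed between the jaws, and squeeze and let go the orange trigger until the jaws hold them all tight. Then press the red release tab so that the jaw springs fully open, and lay all the bars on the felt board, leaving the peak pointer at its new reading. Do not knock over or push away the green-capped bottle, brass weight, ring case or dish.

Things in the scene. Friction and masses are not known exactly. Their poses are not given: they have to be found in the camera images.
- clamp: Blue bench quick clamp, fixed to the worktop. Origin on the worktop under its middle; z up, y along it from the fixed jaw (-y) to the release tab (+y), x across (+x away from the robot). Base 90 x 218 x 12 mm; its top is the bed. Jaws 36 mm wide, 40 high; fixed jaw face at y = -105 mm. Head housing y +13 to +91 mm, 34 wide, 46 high. Dial 58 mm across, 29 high, at x = -78, y = +53 mm.
- clamp_bed (a point): Middle of the bed surface between the open jaws, 12 mm above the worktop; axes as the clamp. Jaw faces are 34 mm wide (x); the gap runs from y = -43 mm (fixed jaw) to y = +42 mm (moving jaw when open), and bars stand in it side by side with their long axis along x, centred on x = 0.
- jaw_face (a point): Middle of the rubber face of the moving jaw, 26 mm above the worktop; it travels along clamp -y as the jaw closes.
- jaw (a joint): Travel of the moving jaw from fully open (0) towards the fixed jaw, m, at most 0.064. A full squeeze walks it on 12 mm; a ratchet (4 mm steps) holds it when the trigger is let go, against a return spring of 3 to 4 N. Only the release tab frees it; it then springs back to 0 in about 0.5 s.
- jaw_pad (a joint): How far the sprung rubber pad of the moving jaw is pressed in, m, 0 (touching nothing) to 0.010. Preloaded 2 N, stiffness 0.9 N/mm. With the trigger let go, over 0.0015 means that the bars are held tight; the ratchet then leaves it at about 0.003 or, if squeezed on, 0.007.
- trigger_face (a point): Orange trigger lever, 12 mm wide (clamp x), 10 mm thick (y), from 48 to 98 mm above the worktop, pivoted at its foot (45 mm up). This point is on its front face (the side towards the jaws), 83 mm above the worktop, centred. Fixed dark cheeks, 7 mm wide (x 7 to 14 mm each side), lean back beside it and stop the finger at the end of the squeeze.
- trigger (a joint): Trigger angle, rad: 0 let go, about 0.45 fully squeezed (front level with the cheeks; the point at 83 mm height has then moved 17 mm along clamp +y, towards the fixed grip). A spring returns it. Needs 10 to 20 N at that height.
- clamp_grip (a point): Centre of the fixed black grip post behind the trigger, 83 mm above the worktop. The post is 26 mm wide (x), 18 mm thick (y), 46 to 100 mm above the worktop. From the trigger's front face to the post's back face is 54 mm with the trigger let go; fully squeezed, about 41 mm between upright fingers whose tips are 63 mm up.
- tab_top (a point): Top centre of the red release tab at the end of the clamp behind the grip post, 45 mm above the worktop; the tab is 30 mm (x) x 27 mm (y).
- release_tab (a joint): How far the tab is pressed straight down, m: 0 to 0.007; 0.005 or more frees the jaw. Sprung, 3 N to start and 7 to 10 N fully down. Hold it down about 0.7 s.
- knob_grip (a point): On the axis of the dial, in the middle of the red knob's grip bar, 62 mm above the worktop. The bar is 36 mm long (this point's x), 12 mm thick (its y), its top 73 mm and its underside 35 mm above the worktop (the dial face is at 29 mm).
- pointer (a joint): Angle of the red peak pointer and knob, rad: 0 at the zero stop, up to 2.7, growing clockwise seen from above; turn it anticlockwise to reset. It stays where it is left; the closing jaw pushes it up by 0.04 rad per mm of travel, and never draws it back. At zero means less than 0.08.
- felt_top (a point): Middle of the top of the felt board: loose dark wooden board with blue felt, 84 (its x) x 84 (its y) x 8.5 mm, 0.6 kg, where the bars go at the end.
- bar_brass_mid (a point): Centre of the yellow brass bar: 40 mm long (its x), 24 mm thick (its y), 22 mm high (its z), about 0.16 kg; it stands on the worktop with its centre 11 mm up. May be absent.
- bar_silver_mid (a point): Centre of the silver-grey bar, same size. May be absent.
- bar_copper_mid (a point): Centre of the copper bar, same size. May be absent.
- green_bottle: Dropper bottle with green cap, 31 mm across, 84 mm high, origin under its foot; leave standing.
- small_weight: Small brass weight, 19 mm across, 22 mm high, origin at its foot; leave alone.
- ring_case: Dark red ring case 60 x 52 x 42 mm, origin at its foot; leave alone.
- dish: Steel dish, 86 mm across, 16 mm high, origin at its foot; leave alone.

How it is judged:
By the outcome, as a careful person would: the job done as asked, in the order asked, and still so for the second after the job is handed in, with the robot touching nothing.
Of bar_brass, bar_silver, bar_copper only 2 to 3 are there at a start; the rules pass over those that are not, and their reading is None.
At some moment in a run one of felt_board may be knocked a few centimetres aside while the robot is not near it.
Once in a run the grip may slacken for a moment while it holds something.
It also fails if it takes over 210 s, if anything falls off the work surface, if the arm or the gripper's body presses on something with over 40 N, if the wrist force passes 120 N, or if a joint passes its speed limit or range.

## Working session

There is one attempt and no reset: what is moved stays moved. The work goes in short steps, each a Python script; the robot and the scene stay as the last script left them, time stands still between calls to the robot, and variables do not carry over. Pictures are saved under pics/ and viewed, at most 17 in all, crops included, and the job is handed in when it is done.

```bash
ls; mkdir -p pics
cat > h.py <<'E'
import numpy as np, cv2
from rig import robot, optics, close_job, search_frame, masks_of, place_of
from scipy.spatial.transform import Rotation as R
def K(cam):
    p=optics.camera_params(cam); return p, 200/np.tan(np.radians(p["fovy"])/2)
def ray(cam,uv,state=None):
    p,f=K(cam); d=np.array([(uv[0]-p["cx"])/f,(uv[1]-p["cy"])/f,1.])
    if "extrinsics" in p: M=np.linalg.inv(np.array(p["extrinsics"]))
    else:
        T=np.eye(4);T[:3,:3]=R.from_rotvec(state["tool_rot"]).as_matrix();T[:3,3]=state["position"]
        M=T@np.array(p["tool_from_camera"])
    return M[:3,3],M[:3,:3]@d
def onz(cam,uv,z,state=None):
    o,d=ray(cam,uv,state); return o+d*(z-o[2])/d[2]
def down(yaw): # tool y axis (closing line) at angle yaw in world xy
    c,s=np.cos(yaw),np.sin(yaw); y=np.array([c,s,0]);z=np.array([0,0,-1.]);x=np.cross(y,z)
    return R.from_matrix(np.c_[x,y,z]).as_rotvec()
E
python3 - <<'E'
from h import *
for c in("scene","side","wrist"):
    cv2.imwrite(f"pics/{c}0.png",optics.read_camera(c)); p,f=K(c); print(c,{k:np.round(v,3).tolist() for k,v in p.items()},f)
Z=dict(clamp=0,clamp_bed=.012,jaw_face=.026,trigger_face=.083,clamp_grip=.083,tab_top=.045,knob_grip=.062,felt_top=.0085,bar_brass_mid=.011,bar_silver_mid=.011,bar_copper_mid=.011,green_bottle=0,small_weight=0,ring_case=0,dish=0)
s=robot.observe()
print(s)
for q,z in Z.items():
    for c in("scene","side"):
        r=place_of(c,q)[:2]
        print(q,c,[(round(a["p"],2),np.round(a["at"],0).tolist(),np.round(onz(c,a["at"],z,s),3)[:2].tolist()) for a in r])
E
```

```text
pics
scene {'fovy': 52.809, 'cx': 319.453, 'cy': 198.731, 'extrinsics': [[-0.54, -0.842, 0.002, 0.488], [-0.352, 0.224, -0.909, 0.181], [0.765, -0.491, -0.417, 0.855], [0.0, 0.0, 0.0, 1.0]]} 402.8183437837843
side {'fovy': 44.205, 'cx': 320.538, 'cy': 199.224, 'extrinsics': [[-0.58, -0.814, 0.025, 0.499], [-0.414, 0.269, -0.869, 0.2], [0.701, -0.515, -0.493, 0.997], [0.0, 0.0, 0.0, 1.0]]} 492.4819597035412
wrist {'fovy': 66.92, 'cx': 321.832, 'cy': 194.692, 'tool_from_camera': [[0.002, -0.964, -0.265, 0.068], [1.0, 0.001, 0.001, -0.001], [-0.001, -0.265, 0.964, -0.143], [0.0, 0.0, 0.0, 1.0]]} 302.62750671970053
{'t': 0.15, 'joint_pos': array([ 1.06749256e+00,  4.94079261e-01,  1.34600013e+00, -2.47589297e-05,
        1.30248082e+00, -9.55028325e-02]), 'joint_vel': array([-9.83269574e-04, -1.45136408e-03, -2.00833261e-03,  3.83614606e-05,
        3.07445841e-03,  4.69844821e-04]), 'tau': array([ 9.30857823e-04, -8.82548189e+01, -3.84065545e+01, -1.11017926e-04,
        7.11387140e-03, -3.00903673e-05]), 'position': array([0.24774028, 0.57349824, 0.23080925]), 'tool_rot': array([-6.360
[... 1283 characters left out ...]
9, [366.0, 191.0], [0.555, 0.065]), (0.63, [368.0, 229.0], [0.406, 0.185])]
bar_silver_mid scene []
bar_silver_mid side []
bar_copper_mid scene [(0.7, [253.0, 217.0], [0.604, 0.409]), (0.55, [356.0, 233.0], [0.381, 0.224])]
bar_copper_mid side [(0.49, [361.0, 239.0], [0.383, 0.223])]
green_bottle scene [(0.68, [360.0, 198.0], [0.568, 0.065])]
green_bottle side [(0.51, [365.0, 191.0], [0.574, 0.052])]
small_weight scene []
small_weight side [(0.56, [386.0, 210.0], [0.464, 0.073])]
ring_case scene [(0.67, [261.0, 273.0], [0.365, 0.498])]
ring_case side [(0.92, [267.0, 290.0], [0.357, 0.491])]
dish scene [(0.68, [213.0, 260.0], [0.474, 0.569])]
dish side [(0.71, [209.0, 272.0], [0.478, 0.562])]
```

View pics/side0.png

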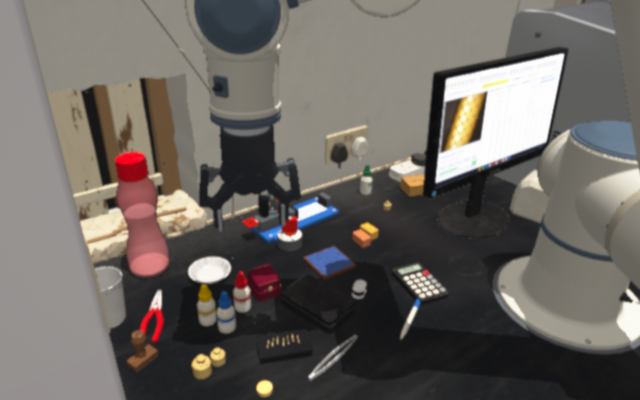

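View pics/scene0.png

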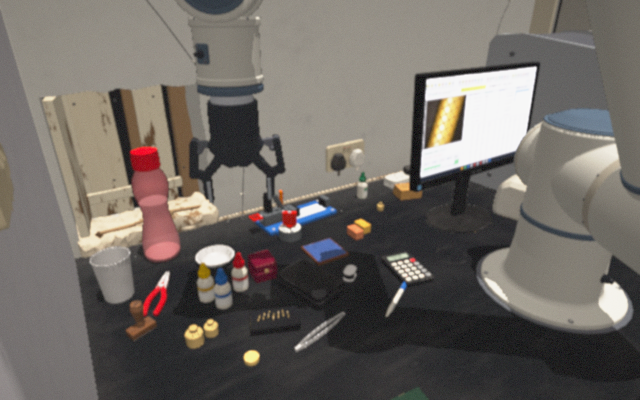

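Clamp is about at side (290,222), with the knob in front at (291,222). The felt board is at (327,260), the orange/yellow bars at (362,237)/(370,228), the bottle at (365,180). No silver bar is visible so far. I'll take a wrist view next.

```bash
cat >> h.py <<'E'
Z=dict(clamp=0,clamp_bed=.012,jaw_face=.026,trigger_face=.083,clamp_grip=.083,tab_top=.045,knob_grip=.062,felt_top=.0085,bar_brass_mid=.011,bar_silver_mid=.011,bar_copper_mid=.011,green_bottle=0,small_weight=0,ring_case=0,dish=0)
def look(name=None):
    s=robot.observe(); im=optics.read_camera("wrist")
    if name: cv2.imwrite(f"pics/{name}.png",im)
    return s,im
def find(q,s,z=None,n=2):
    return [(round(a["p"],2),np.round(a["at"]).tolist(),np.round(onz("wrist",a["at"],Z[q] if z is None else z,s),4)[:2].tolist()) for a in place_of("wrist",q)[:n]]
E
python3 - <<'E'
from h import *
s=robot.observe(); M=R.from_rotvec(s["tool_rot"]).as_matrix(); print(M.round(2))
yaw=np.arctan2(M[1,1],M[0,1])
for y in (np.pi/2,-np.pi/2,0,np.pi): print(y,robot.solve_ik([.45,.28,.33],down(y)))
robot.goto([.47,.28,.33],down(np.pi/2))
s,im=look("w1")
for q in Z: print(q,find(q,s))
E
```

```text
[[-0.92  0.4   0.  ]
 [ 0.4   0.92  0.  ]
 [-0.    0.   -1.  ]]
1.5707963267948966 [ 4.43908123e-01  2.72258947e-01  1.42684591e+00 -4.44089210e-16
  1.44248779e+00 -1.12688820e+00]
-1.5707963267948966 [ 4.43908123e-01  2.72258947e-01  1.42684591e+00 -4.44089210e-16
  1.44248779e+00  2.01470445e+00]
0 [ 4.43908123e-01  2.72258947e-01  1.42684591e+00 -4.44089210e-16
  1.44248779e+00  4.43908123e-01]
3.141592653589793 [ 0.44390812  0.27225895  1.42684591  0.          1.44248779 -2.69768453]
clamp [(0.63, [344.0, 205.0], [0.5492, 0.3161])]
clamp_bed [(0.83, [306.0, 208.0], [0.5506, 0.2557])]
jaw_face [(0.7, [334.0, 214.0], [0.5561, 0.2992]), (0.46, [421.0, 207.0], [0.5437, 0.4348])]
trigger_face [(0.59, [368.0, 223.0], [0.5491, 0.3446]), (0.23, [285.0, 100.0], [0.3878, 0.2352])]
clamp_grip [(0.74, [402.0, 220.0], [0.5436, 0.3894])]
tab_top [(0.87, [424.0, 213.0], [0.5478, 0.4322])]
knob_grip [(0.64, [386.0, 160.0], [0.4645, 0.3681])]
felt_top [(0.78, [359.0, 83.0], [0.3618, 0.3343])]
bar_brass_mid [(0.76, [258.0, 109.0], [0.3976, 0.1861]), (0.3, [402.0, 220.0], [0.5708, 0.4107])]
bar_silver_mid [(0.16, [337.0, 211.0], [0.5555, 0.305])]
bar_copper_mid [(0.97, [283.0, 101.0], [0.3866, 0.2237])]
green_bottle [(0.73, [184.0, 214.0], [0.5656, 0.053])]
small_weight [(0.66, [187.0, 155.0], [0.468, 0.0693])]
ring_case [(0.9, [466.0, 87.0], [0.366, 0.4937])]
dish [(0.89, [502.0, 154.0], [0.4654, 0.5614]), (0.25, [385.0, 162.0], [0.4781, 0.3804])]
```

Run:
```python
import cv2
a=cv2.imread("pics/w1.png")[20:290,140:540]; cv2.imwrite("pics/w1c.png",cv2.resize(a,None,fx=2,fy=2,interpolation=2))
```

```text
(no output)
```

View pics/w1c.png

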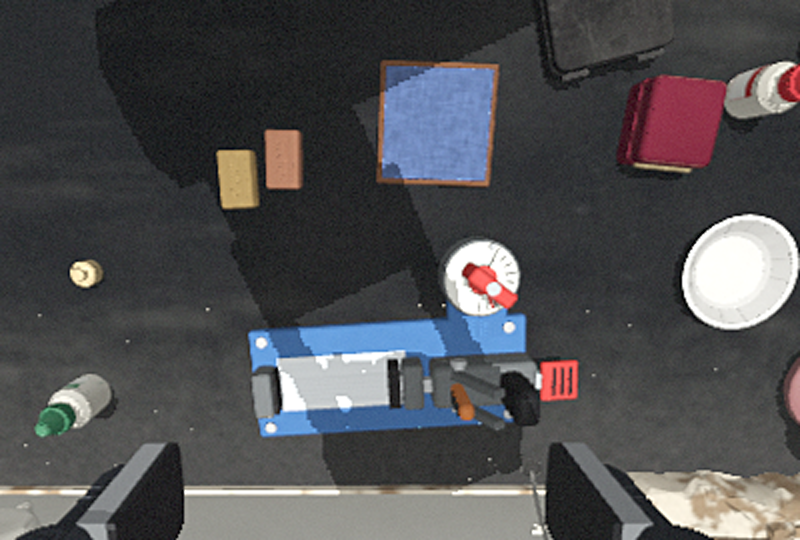

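Only brass and copper bars are there: crop (238,179) and (284,159). The felt board is at (438,122) and the clamp along +y is slightly yawed. The knob bar is turned off zero. I'll measure each closer.

```bash
cat >> h.py <<'E'
def rect(q,s,ztop,cam="wrist",lo=.3):
    m=[a for a in masks_of(cam,q) if a["p"]>lo]
    if not m: return None
    c,_=cv2.findContours(m[0]["mask"].astype(np.uint8),cv2.RETR_EXTERNAL,cv2.CHAIN_APPROX_NONE)
    c=max(c,key=cv2.contourArea)[:,0,:]
    P=np.array([onz(cam,u,ztop,s)[:2] for u in c])
    (x,y),(w,h),a=cv2.minAreaRect((P*1e4).astype(np.float32))
    if w<h: w,h,a=h,w,a+90
    return np.round([m[0]["p"],x/1e4,y/1e4,w/1e4,h/1e4,(a+90)%180-90],4)
E
python3 - <<'E'
from h import *
robot.goto([.385,.21,.2],down(np.pi/2))
s,im=look("bars")
for q in("bar_brass_mid","bar_copper_mid"): print(q,rect(q,s,.022),find(q,s,n=1))
robot.goto([.53,.315,.25],down(np.pi/2))
s,im=look("clampc")
for q in("clamp","clamp_bed","jaw_face","trigger_face","clamp_grip","tab_top","knob_grip"): print(q,find(q,s,n=1))
print("knob",rect("knob_grip",s,.073),"tab",rect("tab_top",s,.045),"grip",rect("clamp_grip",s,.1))
cv2.imwrite("pics/clampc2.png",cv2.resize(im[60:340,160:560],None,fx=2,fy=2,interpolation=2))
E
```

```text
bar_brass_mid [0.87   0.3964 0.1873 0.0427 0.0251 0.0553] [(0.58, [302.0, 185.0], [0.3988, 0.188])]
bar_copper_mid [0.93   0.3836 0.2216 0.0429 0.0242 0.0464] [(0.9, [334.0, 175.0], [0.3874, 0.224])]
clamp [(0.84, [325.0, 180.0], [0.5493, 0.3185])]
clamp_bed [(0.75, [276.0, 183.0], [0.5507, 0.256])]
jaw_face [(0.64, [310.0, 188.0], [0.5526, 0.3001])]
trigger_face [(0.67, [348.0, 198.0], [0.55, 0.3426])]
clamp_grip [(0.9, [389.0, 194.0], [0.5452, 0.3855])]
tab_top [(0.74, [418.0, 180.0], [0.5384, 0.4268])]
knob_grip [(0.89, [373.0, 118.0], [0.4674, 0.3684])]
knob [7.70000e-01 4.70000e-01 3.62900e-01 3.84000e-02 1.89000e-02 5.23125e+01] tab [0.75   0.5425 0.4229 0.0308 0.0303 4.0561] grip [  0.6      0.5063   0.3152   0.2025   0.1157 -85.6399]
```

View pics/clampc2.png

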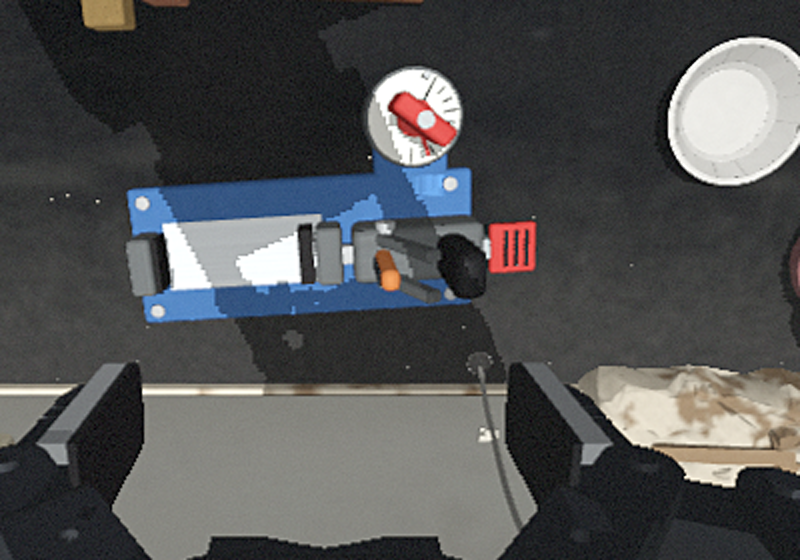

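View pics/bars.png

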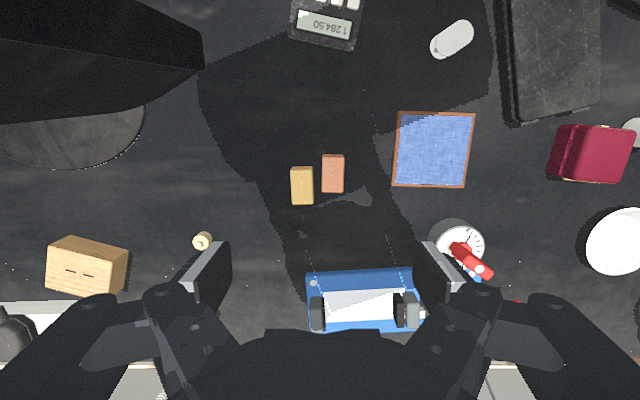

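The clamp's base corners in the crop are TL (129,191), TR (470,169) and BL (147,321). The knob bar points toward lower right, with its bar ends at (403,100) and (445,135). The orange trigger is at (390,275), the tab at (513,247). The bars lie parallel to world x.

Run:
```python
from h import *
from scipy.optimize import least_squares
s=robot.observe()
g=lambda x,y,z:onz("wrist",(160+x/2,60+y/2),z,s)[:2]
A=[((-.045,-.109),g(129,191,.012)),((-.045,.109),g(470,169,.012)),((.045,-.109),g(147,321,.012)),
((0,-.062),np.array([.5507,.256])),((0,.0645-.0),np.array([np.nan]*2))][:4]
L=np.array([a for a,_ in A]);W=np.array([b for _,b in A])
def f(p):
    c,t=np.cos(p[2]),np.sin(p[2]); return (L@np.array([[c,t],[-t,c]])+p[:2]-W).ravel()
r=least_squares(f,[.55,.318,0]);print(r.x,(r.fun*1e3).round(1),np.degrees(r.x[2]))
print("wall",g(300,385,0),g(300,385,.02))
print("knob top ends",g(403,100,.073),g(445,135,.073),"hub",g(426,119,.075))
print("dial rim", g(367,118,.029),g(463,118,.029),g(415,67,.029),g(415,165,.029))
x0,y0,a=r.x;c,t=np.cos(a),np.sin(a)
for n,(u,v) in dict(dial=(-.078,.053),tab=(0,.12),bed=(0,-.062)).items(): print(n,x0+c*u-t*v,y0+t*u+c*v)
print("trig top",g(388,257,.098),g(391,282,.06))
```

```text
[0.55114605 0.3061245  0.06343237] [ -2.5   2.4  -2.3   6.    0.4   3.4   4.4 -11.8] 3.6344071941883542
wall [0.65523041 0.29813207] [0.64538605 0.2989546 ]
knob top ends [0.46043514 0.35497907] [0.47781753 0.37731274] hub [0.46975686 0.36679241]
dial rim [0.47038284 0.33993697] [0.47030374 0.39595719] [0.44208304 0.36677236] [0.49749542 0.36907164]
dial 0.4699432583149343 0.3540735028336728
tab 0.5435392685439869 0.42588316289668365
bed 0.5550762197897482 0.24424919372804788
trig top [0.5365311  0.34701262] [0.56094705 0.35338986]
```

```bash
cat >> h.py <<'E'
YAW=0.0634; C0=np.array([.550,.319])
def cl(x,y):
    c,t=np.cos(YAW),np.sin(YAW); return C0+[c*x-t*y,t*x+c*y]
def st():
    s=robot.observe(); return "t%.1f pos %s F %s T %s w %.4f ff %.1f"%(s["t"],s["position"].round(4),s["contact_force"].round(1),s["torque"].round(2),s["gripper_width"],s["finger_force"])
E
python3 - <<'E'
from h import *
robot.grip(.05,30)
y=np.radians(52.2-90)
robot.goto([.4697,.3672,.13],down(y)); print(st())
robot.move_l([.4697,.3672,.045]); robot.grip(0.0,40); print(st())
q0=robot.observe()["joint_pos"].copy(); T0=robot.observe()["torque"][2]
for i in range(1,36):
    q=q0.copy(); q[5]-=.08*i; robot.set_joints(q)
    s=robot.observe(); print(i,(q0[5]-s["joint_pos"][5]).round(3),s["torque"].round(2),s["contact_force"].round(1))
    if abs(s["torque"][2]-T0)>.9: break
E
```

```text
t8.7 pos [0.4699 0.3672 0.1302] F [ 0.1  0.6 -0.7] T [0.02 0.03 0.03] w 0.0498 ff 0.0
t9.8 pos [0.4702 0.3673 0.0459] F [ 0.9 -2.3  7.4] T [-0.47 -0.03  0.02] w 0.0114 ff 42.5
1 0.078 [-0.04 -0.03 -0.  ] [-0.1 -0.4 -3.5]
2 0.157 [ 0.    0.14 -0.05] [-0.5 -0.7 -2.2]
3 0.236 [0.05 0.21 0.04] [-1.1 -0.9 -1.7]
4 0.316 [0.04 0.45 0.07] [-2.2 -0.3 -0.3]
5 0.396 [ 0.17  0.58 -0.01] [-2.   0.1  1.4]
6 0.476 [0.21 0.81 0.06] [-3.7  0.4  2.6]
7 0.556 [0.3  0.98 0.09] [-4.5  0.3  3.4]
8 0.637 [0.27 1.11 0.02] [-4.9  1.5  3.3]
9 0.717 [0.26 1.16 0.04] [-5.6  0.9  4.1]
10 0.797 [0.22 1.23 0.08] [-6.3  0.4  3.3]
11 0.877 [0.23 1.23 0.01] [-5.8  1.   5.2]
12 0.957 [0.23 1.32 0.02] [-6.7  1.3  3.8]
13 1.037 [ 0.25  1.32 -0.03] [-7.  2.  5.]
14 1.117 [0.16 1.41 0.01] [-6.4  0.4  5.5]
15 1.197 [0.24 1.44 0.  ] [-7.6  0.4  6.1]
16 1.277 [0.15 1.46 0.  ] [-7.1  0.8  6. ]
17 1.357 [0.07 1.54 0.02] [-6.9  1.1  6.3]
18 1.437 [0.02 1.51 0.03] [-8.  -0.2  6.6]
19 1.517 [0.01 1.59 0.01] [-7.6 -0.2  6.3]
20 1.597 [-0.09  1.54 -0.  ] [-8.6 -1.9  6.5]
21 1.677 [-0.22  1.63  0.06] [-8.2 -0.9  7.2]
22 1.757 [-0.14  1.6   0.03] [-8.1 -0.8  7.1]
23 1.837 [-0.28  1.56  0.  ] [-8.  -2.1  7.1]
24 1.917 [-0.34  1.58 -0.  ] [-8.6 -1.9  7.8]
25 1.997 [-0.41  1.6  -0.03] [-7.4 -2.9  9.1]
26 2.077 [-0.51  1.6   0.03] [-8.6 -2.6  8.3]
27 2.157 [-0.6   1.6   0.06] [-7.6 -3.1  8.7]
28 2.237 [-0.62  1.59 -0.02] [-7.7 -2.8  8.9]
29 2.316 [-0.63  1.47 -0.7 ] [-7.6 -3.4  8.7]
30 2.396 [-0.69  1.04 -1.43] [-5.5 -3.9  7.8]
```

The stop showed up at 2.25 rad of turn, with the bar now along clamp x as it should be at zero. Next I'll release the knob and place both bars.

```bash
cat >> h.py <<'E'
def up(z,vel=.15):
    p=robot.observe()["position"]; robot.move_l([p[0],p[1],z],vel=vel)
def pick(x,y,z,yaw,op=.062,N=70):
    robot.grip(op); robot.goto([x,y,z+.08],down(yaw)); robot.move_l([x,y,z],vel=.12)
    robot.grip(0.02,N); print("grip",st()); up(z+.1); print("up",st())
def put(x,y,z,yaw,op=.062,h=.08):
    robot.goto([x,y,z+h],down(yaw)); print("over",st())
    robot.move_l([x,y,z+.015],vel=.15); robot.move_l([x,y,z],vel=.04); print("down",st())
    robot.grip(op); up(z+.1)
E
python3 - <<'E'
from h import *
robot.grip(.05); up(.15)
pick(.3977,.187,.004,0)
put(*cl(0,-.090),.0175,YAW)
print(st())
look("b1")
E
```

```text
grip t21.5 pos [0.3982 0.1872 0.0049] F [-1.8 -0.5 14.8] T [-0.03  0.28  0.08] w 0.0386 ff 69.0
up t22.3 pos [0.3979 0.1871 0.1036] F [ 0.1 -0.4 -1.8] T [0.04 0.01 0.  ] w 0.0382 ff 70.4
over t23.0 pos [0.5549 0.2289 0.0961] F [-0.6  0.2 -1.3] T [-0.05  0.05 -0.02] w 0.0383 ff 70.4
down t24.1 pos [0.5556 0.2292 0.0173] F [-0.2 -0.3 -0.9] T [ 0.03  0.01 -0.05] w 0.0381 ff 70.4
t25.3 pos [0.5553 0.229  0.1168] F [-0.1 -0.2 -0.8] T [ 0.01 -0.    0.03] w 0.0619 ff 0.0
```

View pics/b1.png

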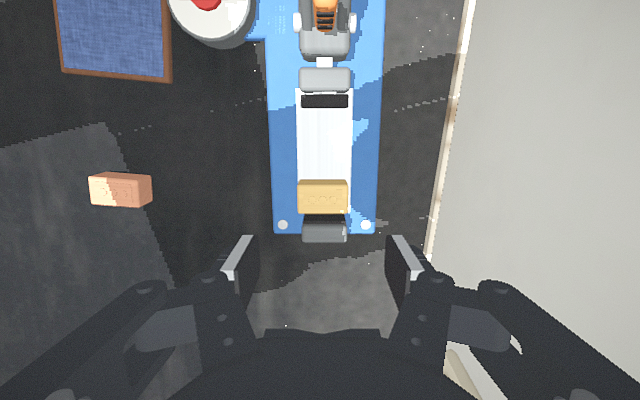

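Brass stands at (322,195), just in front of the fixed jaw (325,228), and is well centred. Now the copper bar.

Run:
```python
from h import *
up(.15)
pick(.385,.2222,.006,0)
put(*cl(0,-.0625),.0195,YAW)
look("b2")
# trigger look
y=YAW+np.pi/2
robot.grip(.08); p=cl(0,.045); robot.goto([*p,.2],down(y)); s,im=look("trig")
for q in("trigger_face","clamp_grip","tab_top","jaw_face","knob_grip"): print(q,find(q,s,n=1))
print(p,cl(0,.022),cl(0,.067))
```

```text
grip t27.8 pos [0.3856 0.2224 0.0069] F [-0.2 -0.9 12.8] T [-0.2  -0.07 -0.09] w 0.0384 ff 68.9
up t28.6 pos [0.3852 0.2223 0.1056] F [ 0.7 -0.2 -1.9] T [-0.02 -0.04 -0.01] w 0.0378 ff 70.4
over t29.4 pos [0.5531 0.2563 0.0981] F [-0.3  0.  -1.6] T [-0.01  0.05  0.01] w 0.0383 ff 70.4
down t30.5 pos [0.5539 0.2566 0.0193] F [-0.1 -0.2 -1.7] T [ 0.01  0.01 -0.01] w 0.0383 ff 70.4
trigger_face [(0.72, [300.0, 190.0], [0.547, 0.3443])]
clamp_grip [(0.75, [349.0, 191.0], [0.5452, 0.3875])]
tab_top [(0.94, [387.0, 181.0], [0.5423, 0.4289])]
jaw_face [(0.78, [262.0, 179.0], [0.5523, 0.2998])]
knob_grip [(0.67, [333.0, 100.0], [0.4691, 0.3684])]
[0.54714891 0.36390959] [0.54860613 0.3409558 ] [0.54575505 0.38586539]
```

View pics/trig.png

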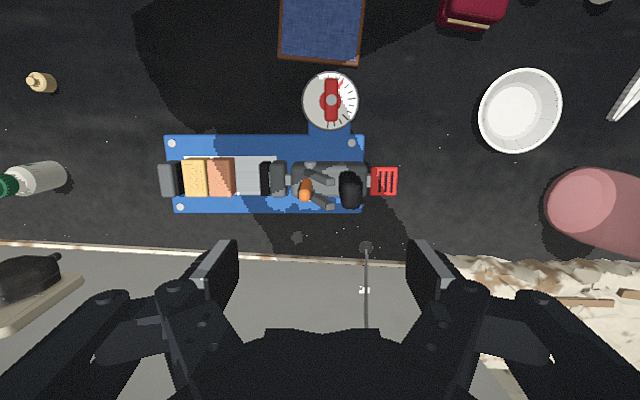

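View pics/b2.png

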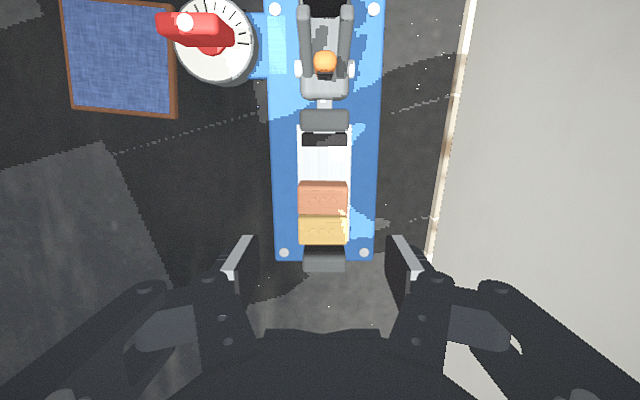

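Both bars are side by side on the bed, at (194,177) and (220,177). The knob is at zero, along clamp x, and the trigger and post are at (305,188) and (350,190). I'll squeeze next.

Run:
```python
from h import *
y=YAW+np.pi/2
robot.grip(.085); p=cl(0,.0555)
robot.goto([*p,.14],down(y)); robot.move_l([*p,.060],vel=.1); print(st())
for i in range(3):
    robot.grip(.030,60); robot.sleep(.2); print(i,st())
    robot.grip(.075); robot.sleep(.3); print(st())
s,im=look("sq3")
print(find("jaw_face",s))
```

```text
t35.2 pos [0.5469 0.3746 0.0607] F [ 0.5 -0.1  0.2] T [-0.01  0.   -0.02] w 0.0849 ff 0.0
0 t35.9 pos [0.5468 0.3759 0.062 ] F [-7.3 10.4 24.6] T [0.03 1.02 0.11] w 0.0421 ff 58.9
t36.6 pos [0.5465 0.3743 0.06  ] F [-0.5 -0.1  0. ] T [-0.04 -0.02 -0.02] w 0.0755 ff 0.0
1 t37.3 pos [0.5465 0.3757 0.0615] F [-8.   9.1 12.3] T [0.16 1.26 0.24] w 0.0431 ff 57.9
t38.0 pos [0.5465 0.3744 0.06  ] F [ 0.6 -0.6  0.5] T [-0.01 -0.06  0.01] w 0.0751 ff 0.0
2 t38.6 pos [0.5465 0.3757 0.0615] F [-7.9  7.7 12.2] T [-0.12  1.33  0.31] w 0.0430 ff 62.0
t39.4 pos [0.5465 0.3744 0.06  ] F [ 0.1  0.7 -0.2] T [-0.02  0.    0.03] w 0.0753 ff 0.0
[(0.74, [145.0, 224.0], [0.553, 0.2642])]
```

View pics/sq3.png

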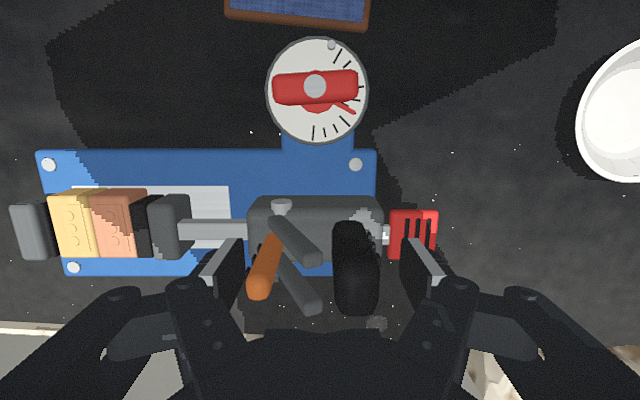

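The jaw has walked up to the bars (copper at (118,222), pad (150,225)), and the knob has turned about 1.4 rad, which fits 36 mm. One more squeeze.

Run:
```python
from h import *
s,im=look(); print("knob3",rect("knob_grip",s,.073))
robot.grip(.030,60); robot.sleep(.3); print(st())
robot.grip(.075); robot.sleep(.4); print(st())
s,im=look("sq4"); print("knob4",rect("knob_grip",s,.073),find("jaw_face",s))
```

```text
knob3 [ 7.4000e-01  4.7070e-01  3.6620e-01  3.5300e-02  1.7300e-02 -8.7861e+01]
t40.3 pos [0.5466 0.3756 0.0615] F [-7.3 -3.8 23.5] T [-2.06  1.26  0.21] w 0.0432 ff 75.1
t41.1 pos [0.5465 0.3744 0.06  ] F [-0.7 -0.7 -0.3] T [0.   0.06 0.  ] w 0.0745 ff 0.0
knob4 [6.20000e-01 4.70600e-01 3.65800e-01 3.58000e-02 1.70000e-02 8.62822e+01] [(0.67, [141.0, 226.0], [0.5546, 0.2615]), (0.43, [128.0, 223.0], [0.5531, 0.2538])]
```

View pics/sq4.png

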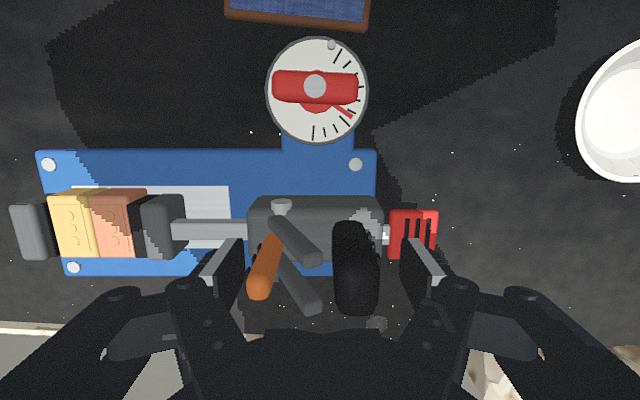

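The jaw moved only about 4 mm more and its pad now looks compressed, with the bars still against the fixed jaw, so they are held tight. Now the release tab.

Run:
```python
from h import *
up(.17); robot.grip(0.0,30)
p=cl(0,.1075); print(p)
robot.goto([*p,.12],down(YAW)); robot.move_l([*p,.05],vel=.1); print(st())
for z in(.044,.041,.038,.0365): robot.move_l([*p,z],vel=.03); print(st())
robot.sleep(.9); up(.15,.1)
robot.grip(.062); c=cl(0,-.03); robot.goto([*c,.2],down(YAW+np.pi/2)); s,im=look("rel")
print("knob",rect("knob_grip",s,.073),find("jaw_face",s))
print("felt",rect("felt_top",s,.0085),find("felt_top",s))
for q in("bar_brass_mid","bar_copper_mid"): print(q,rect(q,s,.034),find(q,s,z=.023,n=1))
```

```text
[0.54318906 0.42628402]
t45.2 pos [0.5435 0.4265 0.0505] F [ 0.5  0.9 -0.1] T [ 0.02 -0.02  0.05] w 0.0000 ff 0.0
t45.6 pos [0.5433 0.4263 0.0441] F [ 0.5  0.9 -0.6] T [-0.04  0.04  0.05] w 0.0002 ff 0.0
t45.8 pos [0.5434 0.4265 0.0414] F [-0.8  0.5  7.8] T [-0.07  0.19 -0.07] w -0.0001 ff 3.8
t46.1 pos [0.5434 0.4264 0.0383] F [-0.6 -0.8  7.5] T [-0.05  0.16 -0.04] w -0.0002 ff 3.6
t46.3 pos [0.5434 0.4265 0.037 ] F [-0.6 -0.6  9. ] T [-0.11  0.23  0.01] w -0.0003 ff 4.2
knob [8.70000e-01 4.71000e-01 3.61700e-01 4.20000e-02 1.84000e-02 8.82031e+01] [(0.54, [332.0, 178.0], [0.5518, 0.3003])]
felt [8.20000e-01 4.01600e-01 3.51300e-01 8.46000e-02 6.00000e-02 8.92783e+01] [(0.91, [394.0, 15.0], [0.3878, 0.3495])]
bar_brass_mid [0.77   0.5529 0.2252 0.0412 0.0238 1.173 ] [(0.68, [262.0, 179.0], [0.5578, 0.2253])]
bar_copper_mid [0.6    0.5525 0.2502 0.0426 0.0254 3.7384] [(0.87, [290.0, 177.0], [0.5542, 0.2549])]
```

View pics/rel.png

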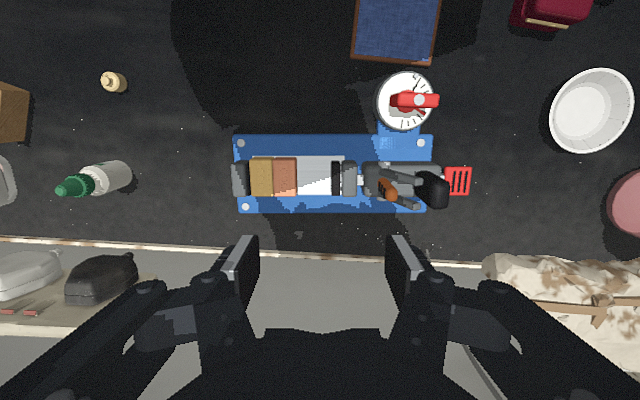

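The jaw has sprung open (pad at (336,178)) and the bars still stand at (262,177) and (285,177). The felt board seems to have shifted, so I'll look at it again.

Run:
```python
from h import *
robot.goto([.40,.33,.22],down(np.pi/2)); s,im=look("felt")
print("felt",rect("felt_top",s,.0085),find("felt_top",s))
r=rect("felt_top",s,.0085)
pick(*cl(0,-.068),.0185,YAW)
a=np.radians(r[5]); a=(a+np.pi/4)%(np.pi/2)-np.pi/4
f=r[1:3]; ey=np.array([-np.sin(a),np.cos(a)])
np.save("felt.npy",[*f,a]); print(f,a)
put(*(f+.018*ey),.016,a)
up(.22); s,im=look(); print(st(),"felt",rect("felt_top",s,.0085),find("felt_top",s,n=1),find("bar_copper_mid",s,z=.02,n=1))
```

```text
felt [ 7.50000e-01  4.67600e-01  6.68000e-02  2.79000e-02  1.81000e-02
 -5.33878e+01] [(0.87, [340.0, 162.0], [0.3899, 0.3521])]
grip t54.6 pos [0.5548 0.2513 0.0197] F [-1.9 -0.9 10.4] T [-0.07  0.35 -0.03] w 0.0386 ff 70.6
up t55.5 pos [0.5543 0.2511 0.1178] F [ 0.1  0.4 -3.1] T [-0.02 -0.02  0.06] w 0.0379 ff 73.1
[0.4676 0.0668] 0.6390034363986681
over t56.3 pos [0.4576 0.0816 0.0958] F [ 0.9 -0.5 -1.6] T [-0.    0.02 -0.03] w 0.0378 ff 73.1
down t57.4 pos [0.457  0.0812 0.0161] F [-0.9 -0.  -2.1] T [0.01 0.03 0.07] w 0.0380 ff 73.2
t59.5 pos [0.456  0.0811 0.2189] F [-0.3  0.7  0.7] T [0.01 0.02 0.02] w 0.0619 ff 0.0 felt [6.30000e-01 5.78200e-01 3.87100e-01 4.41000e-02 1.19000e-02 3.66933e+01] [(0.3, [519.0, 49.0], [0.5454, 0.3119])] [(0.97, [326.0, 173.0], [0.4597, 0.0829])]
```

View pics/felt.png

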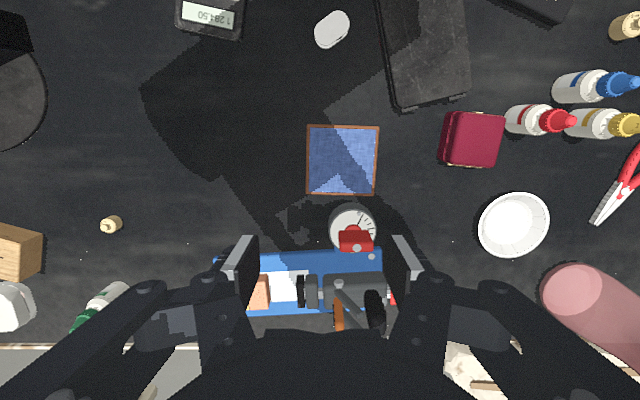

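My mistake: that felt mask was actually the brass weight, and I acted on it without checking its size. The copper bar was set down near the weight, so I'll check what happened there.

Run:
```python
from h import *
s,im=look(); cv2.imwrite("pics/oops.png",cv2.resize(im[60:300,160:500],None,fx=2.3,fy=2.3,interpolation=2))
print(find("small_weight",s),find("small_weight",s,z=.022),rect("small_weight",s,.022),rect("bar_copper_mid",s,.022),rect("bar_copper_mid",s,.044),find("green_bottle",s))
optics.read_camera("side"); print([(a["p"],a["at"],onz("side",a["at"],0)) for a in place_of("side","small_weight")[:2]])
print([(a["p"],a["at"],onz("side",a["at"],.011),onz("side",a["at"],.033)) for a in place_of("side","bar_copper_mid")[:1]])
```

```text
[(0.64, [327.0, 186.0], [0.4722, 0.0679])] [(0.64, [327.0, 186.0], [0.4687, 0.072])] [5.90000e-01 4.67300e-01 6.49000e-02 1.63000e-02 1.56000e-02 3.67033e+01] [8.10000e-01 4.54000e-01 8.16000e-02 4.01000e-02 2.67000e-02 3.75554e+01] [8.10000e-01 4.51500e-01 8.50000e-02 3.75000e-02 2.50000e-02 3.75554e+01] [(0.92, [378.0, 235.0], [0.5645, 0.0544])]
[]
[(0.67, [385.4, 208.3], array([0.45645781, 0.08190508, 0.011     ]), array([0.4296335 , 0.10873569, 0.033     ]))]
```

View pics/oops.png

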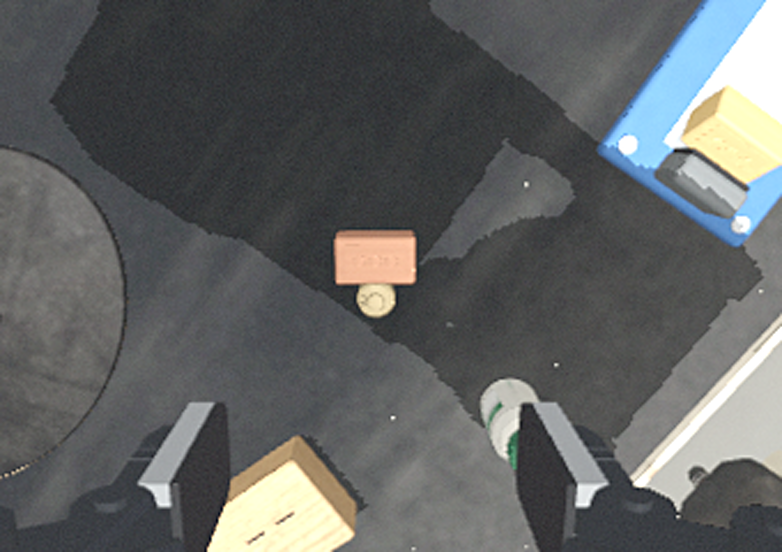

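The copper bar stands upright on the worktop (crop (375,257)). The weight beside it at (376,300) is still upright and in place to within measuring accuracy. I'll pick the bar up again and measure the board from its colour, with a size check before placing.

```bash
cat >> h.py <<'E'
def felt(s,im):
    hsv=cv2.cvtColor(im,cv2.COLOR_BGR2HSV)
    best=None
    pl=[a for a in place_of("wrist","felt_top") if a["p"]>.4][0]["at"]
    for a in masks_of("wrist","felt_top"):
        c,_=cv2.findContours(a["mask"].astype(np.uint8),cv2.RETR_EXTERNAL,cv2.CHAIN_APPROX_NONE)
        c=max(c,key=cv2.contourArea)[:,0,:]
        P=np.array([onz("wrist",u,.0085,s)[:2] for u in c])
        (x,y),(w,h),t=cv2.minAreaRect((P*1e4).astype(np.float32)); x,y,w,h=[v/1e4 for v in(x,y,w,h)]
        print("cand",a["p"],np.round([x,y,w,h,t],4))
        if abs(w-.084)<.008 and abs(h-.084)<.008 and np.hypot(*(np.array([x,y])-onz("wrist",pl,.0085,s)[:2]))<.012:
            t=np.radians((t+45)%90-45); return np.array([x,y]),t
    raise SystemExit("no felt")
E
python3 - <<'E'
from h import *
pick(.4568,.0814,.006,.639)
s=robot.observe(); assert .034<s["gripper_width"]<.043
robot.goto([.39,.27,.25],down(np.pi/2)); print(st()); s,im=look("felt2")
f,a=felt(s,im); print(f,a)
E
```

```text
grip t62.1 pos [0.4573 0.0814 0.0071] F [-1.6 -0.1 17.5] T [-0.08  0.37 -0.01] w 0.0382 ff 68.6
up t62.9 pos [0.457  0.0814 0.1055] F [ 0.  -1.2 -2.8] T [-0.03  0.03 -0.01] w 0.0380 ff 70.4
t63.9 pos [0.39   0.2692 0.2489] F [ 0.2 -0.4 -1.3] T [ 0.01  0.01 -0.03] w 0.0381 ff 70.4
cand 0.83 [3.87600e-01 3.51300e-01 8.53000e-02 8.37000e-02 8.82627e+01]
[0.38761223 0.35125825] -0.030321686907206175
```

Run:
```python
from h import *
s,im=look(); f,a=felt(s,im)
ex=np.array([np.cos(a),np.sin(a)]); ey=np.array([-ex[1],ex[0]])
put(*(f-.007*ex+.018*ey),.016,a,op=.055)
up(.2)
pick(*cl(0,-.0915),.0185,YAW)
assert .034<robot.observe()["gripper_width"]<.043
robot.goto([.39,.27,.25],down(np.pi/2)); s,im=look("felt3"); print(st(),find("bar_copper_mid",s,z=.0195))
f,a=felt(s,im); print(f,a)
```

```text
no felt
```

Run:
```python
from h import *
f=np.array([.3876,.3513]); a=-.0303
s,im=look(); print(find("felt_top",s)); d=np.array(find("felt_top",s,n=1)[0][2]); assert np.hypot(*(d-f))<.006
ex=np.array([np.cos(a),np.sin(a)]); ey=np.array([-ex[1],ex[0]])
put(*(f-.007*ex+.018*ey),.016,a,op=.055)
up(.2)
pick(*cl(0,-.0915),.0185,YAW)
assert .034<robot.observe()["gripper_width"]<.043
robot.goto([.39,.27,.25],down(np.pi/2)); s,im=look("felt3"); print(st(),find("bar_copper_mid",s,z=.0195),find("felt_top",s))
```

```text
[(0.59, [387.0, 166.0], [0.3894, 0.3525])]
over t66.0 pos [0.3814 0.3695 0.0963] F [-0.3 -0.4 -1.8] T [-0.01 -0.06  0.01] w 0.0386 ff 70.5
down t67.1 pos [0.3811 0.3695 0.0159] F [ 0.5  0.5 -1.8] T [-0.04 -0.    0.05] w 0.0386 ff 70.5
grip t71.3 pos [0.5565 0.2279 0.0195] F [-1.2  0.8  7.6] T [ 0.1   0.1  -0.02] w 0.0389 ff 69.4
up t72.1 pos [0.556  0.2277 0.1178] F [-0.  -0.  -2.3] T [-0.   -0.03 -0.01] w 0.0384 ff 70.6
t73.4 pos [0.3903 0.2699 0.2494] F [-0.2  0.3 -1.6] T [ 0.02 -0.08 -0.  ] w 0.0385 ff 70.6 [(0.82, [405.0, 164.0], [0.3853, 0.373]), (0.43, [319.0, 249.0], [0.5007, 0.2659])] [(0.68, [386.0, 163.0], [0.3859, 0.3512])]
```

View pics/felt3.png

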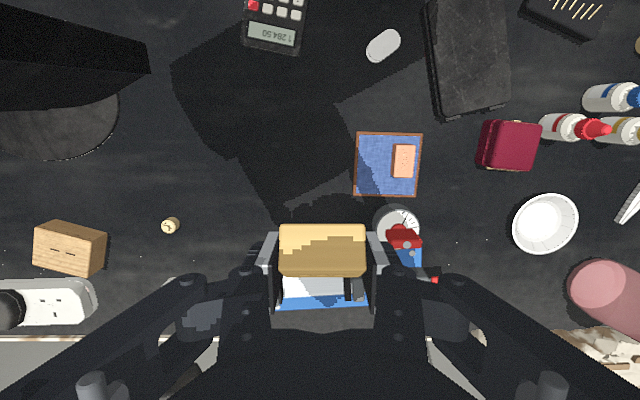

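The copper bar lies on the felt at (404,160). The board hasn't moved and spans (353–422, 132–196). The brass bar is in the grip and goes on the left half.

Run:
```python
from h import *
f=np.array([.3876,.3513]); a=-.0303
ex=np.array([np.cos(a),np.sin(a)]); ey=np.array([-ex[1],ex[0]])
put(*(f-.007*ex-.018*ey),.016,a,op=.055)
up(.25); robot.goto([.42,.27,.27],down(np.pi/2)); s,im=look("fin"); print(st(),find("jaw_face",s),rect("knob_grip",s,.073),find("small_weight",s,z=.011))
cv2.imwrite("pics/finc.png",cv2.resize(im[80:340,120:520],None,fx=2,fy=2,interpolation=2))
```

```text
over t75.1 pos [0.3803 0.3335 0.0962] F [-0.8  0.1 -1.3] T [-0.04 -0.   -0.05] w 0.0384 ff 70.6
down t76.2 pos [0.3801 0.3335 0.0159] F [-0.7 -0.2 -1.5] T [ 0.01 -0.04  0.03] w 0.0386 ff 70.9
t80.0 pos [0.4199 0.2701 0.2698] F [-0.5  0.5  0. ] T [-0.   -0.03 -0.03] w 0.0548 ff 0.0 [(0.81, [343.0, 259.0], [0.5516, 0.2992]), (0.59, [354.0, 249.0], [0.5367, 0.3141])] [ 8.50000e-01  4.59600e-01  3.62200e-01  4.12000e-02  2.59000e-02
 -8.99809e+01] [(0.61, [179.0, 194.0], [0.462, 0.0734])]
```

View pics/finc.png

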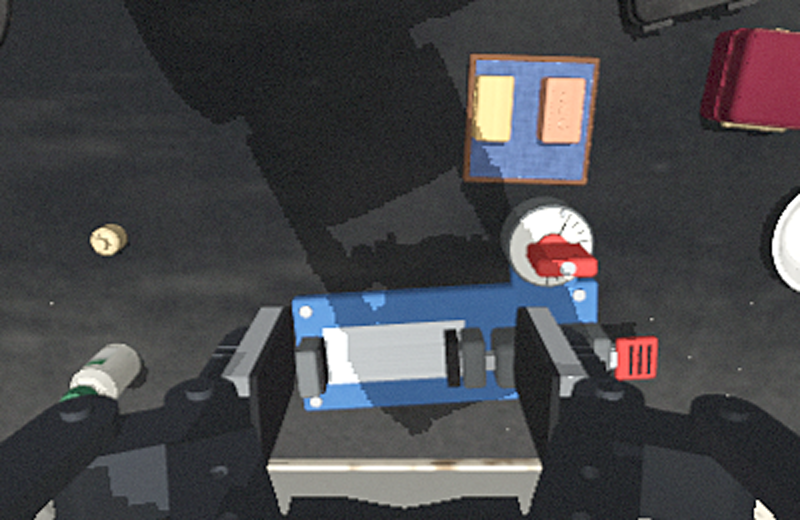

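Both bars lie on the felt at (493,108) and (563,110), the jaw is open, the pointer still shows its reading, and the weight at (108,240) and the bottle are standing. Handing in.

```bash
python3 -c "
from h import *
print(close_job())"
```

```text
the job is handed in; nothing more can be done
None
```

I handed the job in with the pointer reset, both bars (no silver one was present) clamped, released and laid on the felt, and the pointer left at its new reading; I once set the copper bar down right beside the brass weight by mistake, and the weight stayed upright with no shift I could measure.

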